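# Load the model-spraying track and lock its lever

### The arm

A 6-joint arm with a two-finger parallel gripper is mounted at the origin on the work surface. World frame = base frame: x ahead of the robot, y to its left, z up, the work surface at z = 0. Lengths are in m, angles in rad, forces in N, time in s.
With the tool pointing down it reaches from about 0.375 to 0.925 m from the base axis. Payload 5.7 kg.
Tool frame: the origin (TCP) lies midway between the tips of the shut fingers; the grasp point (between the pads) lies 19 mm behind it (env.pinch_z is the distance from the TCP to the grasp point, in m); z points along the fingers, y is the line along which they close (so a half turn about z gives the same grasp; the last joint's range is limited). The gripper opens to 85 mm and grips with 20 to 120 N. Pads are 22 mm wide; open, the fingers measure 114 mm over their backs; the gripper's body (76 mm by 85 mm) begins 54 mm behind the grasp point. The pads swing forward as they close: fully open they stand 13 mm farther back than shut.
Start: joints at [-1.453, 0.359, 1.51, -0, 1.272, -0.115], TCP at [0.138, -0.584, 0.231] pointing down, gripper open.
Joint ranges: [-2.97, 2.97], [-1.01, 2.36], [0.21, 2.38], [-0.96, 4.11], [0.2, 2.71], [-2.98, 2.98]. Speed limits (rad/s): [2.39, 2.39, 3.14, 3.14, 3.14, 3.14].

### API

Orientations are given as a rotation vector (axis times angle).
In Python, from bench import sensors, eyes, env gives the robot as it stands.
- The arm moves only by the tool send_rows, never from a script. Its argument "series" is a list of rows, each an object of numbers: "claw": the closure, from -1 (fully open) to 1 (shut); "x", "y", "z": the shift along the tool's x, y, z in mm; "spin": the turn about the tool's z in degrees. A call has 1 to 10 rows; each row is the pose to reach, as a shift and turn from the pose commanded when the call began, along the tool's axes at that moment; what a row does not reach only later rows make up. A row lasts 1/12 s, in which the tool goes at most 41.7 mm and 7.16 degrees, less where a joint would pass 70% of its speed; a pose out of reach is approached as far as the arm can. A call with a gripper value outside its range is refused whole. The fingers move at their own pace and stop on an object; "squeeze" is the grip in N (left out, the last holds). Time passes only in rows, so rows that repeat a pose let the fingers close. It gives the time, the measured TCP pose, the force, the opening and the grip force at its end, in the units of the state.
- sensors.get_obs(): the state, without advancing time (a new reading comes with each control period).
- eyes.snapshot(name): name is "scene" or "top"; returns the picture (420x560x3 uint8, red, green, blue); there is no depth.
- eyes.get_calibration(name): a dict with "fovy" (degrees; the focal length in pixels is half the picture's height over the tangent of half this angle, whatever the lens; pixels are square), "cx", "cy" (the principal point, pixels), "R" (3x3) and "t" (3): a world point X has camera coordinates R X + t. Camera axes: x right, y down, z forward; pixel columns grow to the right and rows downward; lengths in m; the calibration is good to about 2 mm. A picture is of the moment at which its call begins. get_calibration takes no time and is no camera call.
- env.hand_in(): hands the job in; it is judged then, once.
The state is a dict: "t": time; "joint_pos": joint angles; "joint_velocities": joint speeds; "joint_torque": joint torques, N m; "tool_pos": TCP position; "tcp_rot": TCP orientation; "ft_force": force on the tool from outside, world axes, zero at the start; "torque": the same for the moment, N m; "opening": finger opening in m; "grip_force": force on a finger pad.
Only numpy, scipy, OpenCV 4.12 (cv2) and the standard library are available. Lean on these libraries where they do the work, as an engineer would, in place of code of your own. Each camera call takes 0.05 s, during which the arm holds its last target. There are 200 camera calls.

### The job

Get the spraying track ready for the airbrush: swing its red lever up and over to open it, slide the orange storage plug out and put it in the white tray, then lower every yellow carrier plate with its grey model into the loading bay and slide it under the lips as far as it will go, so that the plates stand in one closed row, the first firmly against the red stop and each next one touching the plate before it. When all are in, swing the lever fully down shut behind them; leave the paint jars, tools, glue and mug where they are.

Things in the scene. Friction and masses are not known exactly. Their poses are not given: they have to be found in the camera images.
- track: fixed aluminium spraying track, 104 mm wide (x), 425 mm long (y -220 to +205 mm). Origin: on the table under the lane's centre line. The lane runs along y: stop towards +y, loading bay and lever at the -y end. Lane floor 10 mm above the table.
- mouth (a point): where the lips begin (track y -75 mm), on the lane floor. From here to +y the lane is 74 mm wide, covered by two lips (underside 22, top 27 mm above the table) with a 40 mm wide slot between them, through which the models stand up
- bay (a point): middle of the open-topped loading bay, on the lane floor (track x 0, y -127 mm, 10 mm above the table): lower a plate here. The bay is 82 mm wide and 105 mm long (y -180 to -75), walls 22 mm above the table; its last 25 mm funnel in to the lane's 74 mm
- stop: red stop block in the lane, 34 (x) x 20 (y) x 34 mm, fixed, at a different place along the lane each time. Origin: centre of its underside, on the lane floor, axes as the track's. Its face is at its y = -10 mm, so a plate home against it has its origin at y = -40 mm, the next at -100 mm, and so on
- lever (a joint): red clamp lever, rad: 0 = shut (flat along the lane over the bay, pointing to track +y, steel nose at the tip hanging into the lane), grows as the tip swings up and back over; 1.57 upright, 2.0 end of travel, leaning away. Stays where it is left (friction 0.12 N m, about 1.5 N at the grip)
- lever_hinge (a point): the lever's hinge axis (along the track's x), at track y -205 mm, 48 mm above the table
- lever_grip (a point): on the lever bar's centre line, 95 mm from the hinge; pinch here across the track's x, the bar then turns between the pads. Bar 16 mm wide and thick, ends 120 mm from the hinge; nose 12 mm wide, 108 to 118 mm from the hinge, reaching 34 mm from the centre line on the underside
- plug: orange storage plug: plate 70 (x) x 60 (y) x 8 mm with an upright grip block 22 mm (x) x 40 mm (y), top 62 mm above the underside. 90 g. Origin: centre of the plate's underside. It starts in the lane under the lips and comes out only by sliding it to the loading bay
- tray: white open tray, fixed, 140 x 140 mm outside, 24 mm high, walls 4 mm, floor 4 mm thick. Origin: centre of its underside
- carrier0: yellow plate 70 (x) x 60 (y) x 8 mm with a grey resin compressor model: 28 mm wide in x, 46 mm long in y, flat sides, round top 62 mm above the plate's underside (small fittings to 70). Grip it across x, 44 mm above the underside. 130 g. Origin: centre of the underside, z up. Either end may face the stop. May be absent.
- carrier1: yellow plate 70 (x) x 60 (y) x 8 mm with a grey resin compressor model: 28 mm wide in x, 46 mm long in y, flat sides, round top 62 mm above the plate's underside (small fittings to 70). Grip it across x, 44 mm above the underside. 130 g. Origin: centre of the underside, z up. Either end may face the stop. May be absent.
- carrier2: yellow plate 70 (x) x 60 (y) x 8 mm with a grey resin compressor model: 28 mm wide in x, 46 mm long in y, flat sides, round top 62 mm above the plate's underside (small fittings to 70). Grip it across x, 44 mm above the underside. 130 g. Origin: centre of the underside, z up. Either end may face the stop. May be absent.
- carrier3: yellow plate 70 (x) x 60 (y) x 8 mm with a grey resin compressor model: 28 mm wide in x, 46 mm long in y, flat sides, round top 62 mm above the plate's underside (small fittings to 70). Grip it across x, 44 mm above the underside. 130 g. Origin: centre of the underside, z up. Either end may face the stop. May be absent.
- jar_green: bystander, leave it where it is: paint jar, 34 mm across, 45 mm high
- jar_blue: bystander, leave it where it is: paint jar, 34 mm across, 45 mm high
- jar_red: bystander, leave it where it is: paint jar, 34 mm across, 45 mm high
- glue: bystander, leave it where it is: glue bottle, 40 mm across, 110 mm high
- brush: bystander, leave it where it is: paint brush lying on the table
- screwdriver: bystander, leave it where it is: screwdriver lying on the table
- mug: bystander, leave it where it is: blue mug, 80 mm across, 90 mm high
There are look-alikes about, which are no part of the job. Leave any blue look-alike of the plug alone.

How it is judged:
By the outcome, as a careful person would: the job done as asked, in the order asked, and still so for the second after the job is handed in, with the robot touching nothing.
Of carrier0, carrier1, carrier2, carrier3 only 2 to 4 are there at a start; the rules pass over those that are not, and their reading is None.
At some moment in a run one of carrier0, carrier1, carrier2, carrier3 may be knocked a few centimetres aside while the robot is not near it.
Once in a run the grip may slacken for a moment while it holds something.
It also fails if it takes over 210 s, if anything falls off the work surface, if the arm or the gripper's body presses on something with over 40 N, if the wrist force passes 120 N, or if a joint passes its speed limit or range.

## Working session

There is one attempt and no reset: what is moved stays moved. The work goes in short steps, Python scripts to look and compute and a tool call to move; the robot and the scene stay as the last step left them, time stands still between calls to the robot, and variables do not carry over. Pictures are saved under pics/ and viewed, at most 14 in all, crops included, and the job is handed in when it is done.

Besides the shell and the picture viewer there is one more tool, called after "Call:" as name([rows], argument=value, ...), one row to a line, values as JSON. send_rows: Moves the arm, as the interface text tells. Its arguments: {"type":"object","properties":{"series":{"type":"array","items":{"type":"object","properties":{"claw":{"type":"number"},"x":{"type":"number"},"y":{"type":"number"},"z":{"type":"number"},"spin":{"type":"number"}}}},"squeeze":{"type":"number"}},"required":["series"]}

```bash
ls; mkdir -p pics
python3 - <<'E'
from bench import sensors, eyes, env
import cv2,json
for n in("scene","top"):
    im=eyes.snapshot(n); cv2.imwrite(f"pics/{n}0.png",im[:,:,::-1]); c=eyes.get_calibration(n); print(n,c)
o=sensors.get_obs(); print(o, env.pinch_z)
E
```

```text
pics
scene {'fovy': 51.82658820314615, 'cx': 277.5162920344774, 'cy': 208.07144450591946, 'R': array([[-0.56514674,  0.82495721,  0.00740061],
       [ 0.52467611,  0.3663293 , -0.76845157],
       [-0.63665073, -0.43040498, -0.63986515]]), 't': array([ 0.33442456, -0.25478128,  1.46260413])}
top {'fovy': 53.39673981395818, 'cx': 277.9599470556618, 'cy': 207.27418423407207, 'R': array([[-1.53187398e-02, -9.99882606e-01,  3.33340105e-04],
       [-9.97183777e-01,  1.52529125e-02, -7.34293164e-02],
       [ 7.34156118e-02, -1.45724594e-03, -9.97300368e-01]]), 't': array([0.01145825, 0.56005571, 1.37159646])}
{'t': 0.1, 'joint_pos': array([-1.45310890e+00,  3.59426529e-01,  1.51133371e+00, -2.79297192e-05,
        1.27249348e+00, -1.15103232e-01]), 'joint_velocities': array([-0.00104337, -0.00270353, -0.00275313,  0.00133278, -0.00027948,
       -0.00090194]), 'joint_torque': array([ 1.14900422e-04, -5.28652954e+01, -2.79350334e+01, -1.02967581e-04,
        5.11329359e-03,  2.04941233e-05]), 'tool_pos': array([ 0.13832447, -0.58320535,  0.23053786]), 'tcp_rot': array([-3.11868443e+00, -3.64661542e-01,  4.52710169e-05]), 'ft_force': array([-0.07140551, -0.27418954, -0.52392722]), 'torque': array([-0.03322435,  0.02613901,  0.03603889]), 'grip_force': 0.0, 'opening': 0.08541393634734293} 0.0187
```

View pics/top0.png

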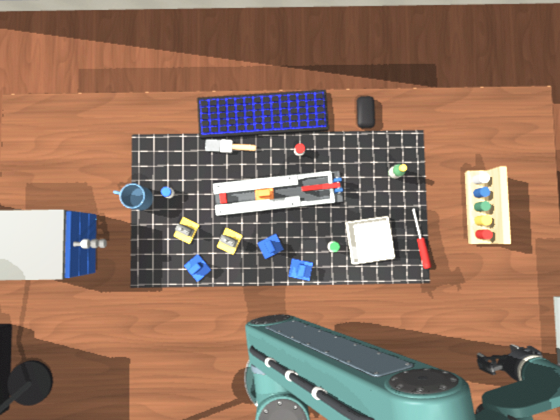

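View pics/scene0.png

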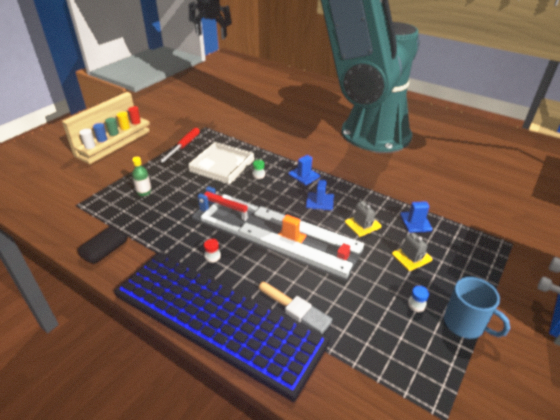

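The top view shows the track from about (215,195) to (340,188), with the stop at (223,198), the plug at (264,195) and the lever pointing from (340,184) to (305,188). Two yellow carriers are at (186,230) and (230,241), the tray is at (370,241), and there are three blue look-alikes. Next I'll measure these.

```bash
cat > h.py <<'E'
import numpy as np,cv2
from bench import sensors,eyes,env
C={n:eyes.get_calibration(n) for n in("scene","top")}
def ray(n,uv,z):
    c=C[n];f=210/np.tan(np.radians(c["fovy"])/2);uv=np.atleast_2d(uv).astype(float)
    d=np.c_[(uv[:,0]-c["cx"])/f,(uv[:,1]-c["cy"])/f,np.ones(len(uv))]@c["R"]
    o=-c["R"].T@c["t"]; return o+d*((z-o[2])/d[:,2])[:,None]
def proj(n,X):
    c=C[n];f=210/np.tan(np.radians(c["fovy"])/2);p=np.atleast_2d(X)@c["R"].T+c["t"]
    return p[:,:2]/p[:,2:]*f+[c["cx"],c["cy"]]
HSV={"yellow":((22,120,110),(34,255,255)),"orange":((7,150,120),(18,255,255)),"red":((0,150,90),(6,255,255)),"white":((0,0,150),(180,60,255))}
def blobs(im,col,amin=20):
    h=cv2.cvtColor(im,cv2.COLOR_RGB2HSV);m=cv2.inRange(h,*HSV[col])
    if col=="red": m|=cv2.inRange(h,(174,150,90),(180,255,255))
    n,l,s,c=cv2.connectedComponentsWithStats(m)
    return [(s[i,4],c[i].round(1),np.argwhere(l==i)[:,::-1]) for i in range(1,n) if s[i,4]>=amin]
def rect(P): # plane pts (m) -> centre mm, size, angle
    r=cv2.minAreaRect((P[:,:2]*1000).astype(np.float32)); return np.round(r[0],1),np.round(r[1],1),round(r[2],1)
E
python3 - <<'E'
from h import *
for n in("top","scene"):
    im=eyes.snapshot(n)
    for col,z in(("yellow",.008),("orange",.0656),("red",.05),("white",.026)):
        for a,c,p in blobs(im,col):
            P=ray(n,p,z);r=rect(P)
            if -.45<r[0][1]/1000<.4 and .2<r[0][0]/1000<.9: print(n,col,a,c,*r)
im=eyes.snapshot("top"); cv2.imwrite("pics/topc.png",cv2.resize(im[165:285,150:410],None,fx=3,fy=3,interpolation=cv2.INTER_CUBIC)[:,:,::-1])
im=eyes.snapshot("scene"); cv2.imwrite("pics/scc.png",cv2.resize(im[140:290,180:450],None,fx=2.9,fy=2.9,interpolation=cv2.INTER_CUBIC)[:,:,::-1])
E
```

```text
top yellow 61 [192.3 231.5] [475.8 292.5] [47.  60.1] 89.1
top yellow 43 [235.3 241. ] [449.8 148.5] [62.8 36.5] 24.8
top orange 50 [268.  195.4] [594.8  40.2] [21.6 45. ] 17.6
top red 70 [299.7 147.5] [754.9 -73. ] [30.9 27.6] 20.5
top red 169 [319.7 186.6] [ 623.8 -137.9] [ 16.1 122.4] 4.9
top red 54 [223.4 197.9] [591.9 180.7] [29.8 19. ] 6.8
top white 177 [365.  133.4] [ 801.7 -295.5] [ 20.6 366.8] 1.1
top white 1260 [199.5 155.8] [714.2 240.9] [501.  192.8] 89.1
top white 188 [360.1 148. ] [ 751.6 -275.5] [355.9  27.2] 89.1
top white 83 [287.  150.8] [753.3 -16.4] [136.8  29. ] 75.3
top white 133 [347.  162.2] [ 706.4 -237.2] [234.4  30.5] 89.1
top white 53 [410.7 161.6] [ 706.5 -443.2] [90.1 13.8] 85.3
top white 162 [377.2 175. ] [ 660.5 -309.3] [ 47.1 192.4] 8.3
top white 2838 [260.6 195.2] [592.6  63.9] [186.6 511.1] 12.6
top white 145 [390.5 191.3] [ 603.5 -364.7] [ 30.3 245.7] 4.8
top white 31 [170.8 193.7] [611.5 359.4] [18.7 34. ] 66.2
top white 21 [339.3 197.8] [ 589.2 -202.3] [10.  16.7] 88.5
top white 157 [383.4 205.8] [ 556.3 -350.9] [268.2  33.4] 85.2
top white 178 [
[... 1970 characters left out ...]
7 211.5] [419.8 169.3] [47.9 13.3] 29.4
scene white 37 [245.1 215.6] [616.8 -82.4] [34.5 10.1] 37.5
scene white 770 [330.9 236.4] [558.5 128.4] [ 49.1 170.3] 3.8
scene white 44 [421.5 243. ] [456.8 319.7] [40.5 12.4] 31.4
scene white 129 [212.9 256.4] [770.8 -54.4] [32.7 35. ] 54.8
scene white 794 [308.1 313.2] [780.8 204. ] [92.9 52.5] 89.3
scene white 117 [418.5 306.3] [639.  378.4] [25.8 29.2] 26.6
scene white 70 [348.9 321.8] [745.6 276.6] [15.3 90.9] 87.1
scene white 22 [400.7 337.6] [728.7 376.6] [23.4  6. ] 12.8
scene white 55 [360.3 353.6] [803.5 328.8] [ 8. 59.] 87.0
scene white 26 [392.2 353.9] [766.8 375.9] [27.4  6. ] 6.4
scene white 23 [385.2 366.7] [801.2 376.9] [26.1  3. ] 1.2
```

View pics/topc.png

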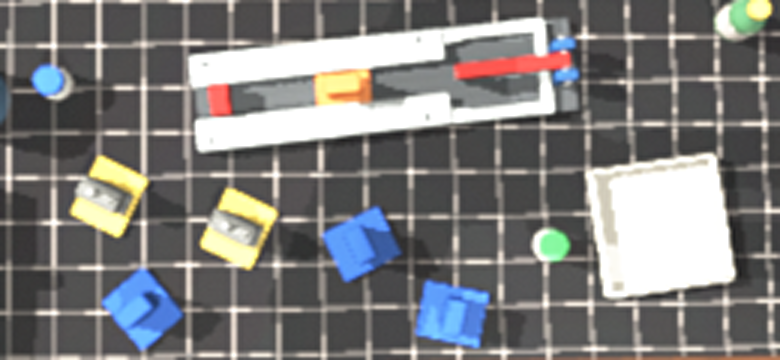

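View pics/scc.png

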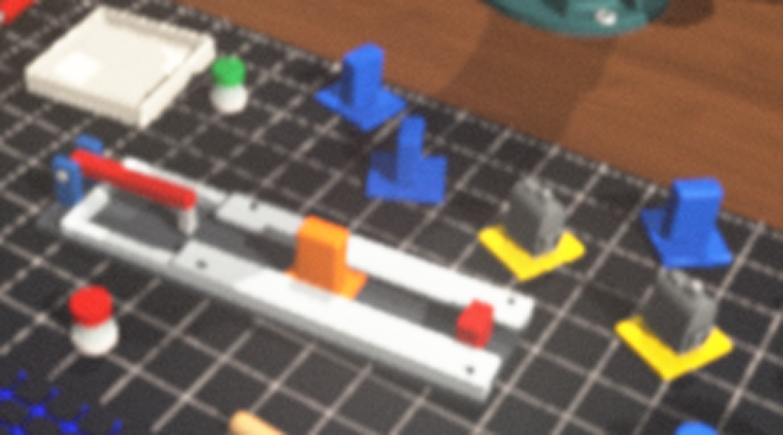

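The crops show the track at about 5° yaw. The two carriers are near crop (109,196) and (239,229), both turned about -28°. The lever is shut, the plug is mid-lane, and the stop is near the far end. Next I'll fit lines and corners for exact poses.

```bash
cat >> h.py <<'E'
def carriers(ims):
    out=[]
    for n in("top","scene"):
        h=cv2.cvtColor(ims[n],cv2.COLOR_RGB2HSV)
        m=cv2.inRange(h,(20,90,90),(36,255,255)); k=cv2.dilate(m,np.ones((5,5)))
        N,l,s,c=cv2.connectedComponentsWithStats(k)
        for i in range(1,N):
            p=np.argwhere((l==i)&(m>0))[:,::-1]
            if len(p)<60: continue
            P=ray(n,p,.008)
            if .3<P[:,0].mean()<.75 and -.4<P[:,1].mean()<.45: out.append((n,len(p),*rect(P)))
    return out
def yawmod(n,uvs,z):
    P=ray(n,uvs,z); return P
E
python3 - <<'E'
from h import *
ims={n:eyes.snapshot(n) for n in C}
for r in carriers(ims): print(*r)
T=lambda *p:(np.array(p,float)+.5)/3-.5+[150,165]
S=lambda *p:(np.array(p,float)+.5)/2.9-.5+[180,140]
print("track corners top",(ray("top",T((190,55),(198,152)),.027)*1e3).round(1),(ray("top",T((545,18),(553,113)),.022)*1e3).round(1))
print("lip start top",(ray("top",T((443,30),(450,124)),.027)*1e3).round(1))
print("track scene",(ray("scene",S((533,300),(490,377)),.027)*1e3).round(1))
print("lever line top",(ray("top",T((455,71),(570,60)),.056)*1e3).round(1),"scene",(ray("scene",S((76,153),(193,200)),.056)*1e3).round(1))
# white edge line fit, top view
g=cv2.cvtColor(ims["top"],cv2.COLOR_RGB2GRAY).astype(float)
for side,rows in(("upper",(-9,1)),("lower",(-1,9))):
    pts=[]
    for u in range(222,292):
        base=(190+(55-18)/(545-190)*-(u*3-450-190)+55-190)/3+165 if side=="upper" else (152-(152-113)/(553-198)*(u*3-450-198))/3+165
        v=np.arange(int(base)-4,int(base)+6); col=g[v,u]; d=np.diff(col); d=d if side=="upper" else -d
        i=d.argmax(); 
        if d[i]<40: continue
        th=(col[max(i-2,0)]+col[min(i+3,9)])/2; j=np.clip(d,0,None); w=j[max(i-1,0):i+2]; vv=(v[max(i-1,0):i+2]*w).sum()/w.sum()+.5
        pts.append((u,vv))
    P=ray("top",np.array(pts),.027)[:,:2]*1e3
    vx,vy,x0,y0=cv2.fitLine(P.astype(np.float32),cv2.DIST_HUBER,0,.01,.01).ravel()
    if vy<0: vx,vy=-vx,-vy
    print(side,len(P),"yaw",round(np.degrees(np.arctan2(-vx,vy)),2),"x at y=0:",round(x0-y0*vx/vy,1),"x at y=100",round(x0+(100-y0)*vx/vy,1))
# tray, plug, stop
print("tray corners",(ray("top",T((587,170),(714,154),(735,280),(605,298)),.024)*1e3).round(1))
print("plug top",(ray("top",T((315,76),(357,74),(357,99),(315,101)),.072)*1e3).round(1))
print("stop",(ray("top",T((207,86),(229,84),(231,113),(210,115)),.044)*1e3).round(1))
E
```

```text
top 111 [608.3  50.4] [31.2 60.1] 7.3
top 178 [489.6 312.1] [66.4 74.7] 63.2
top 140 [451.3 167.9] [66.1 75.9] 63.0
scene 379 [454.5 167.2] [75.3 80.7] 65.1
scene 449 [492.2 312.9] [72.  79.8] 62.0
track corners top [[644.1 218.1  27. ]
 [536.1 209.7  27. ]] [[ 680.4 -177.9   22. ]
 [ 573.7 -184.2   22. ]]
lip start top [[667.8 -63.4  27. ]
 [562.8 -69.2  27. ]]
track scene [[537.4 207.   27. ]
 [631.9 216.7  27. ]]
lever line top [[ 618.3  -74.2   56. ]
 [ 628.4 -199.5   56. ]] scene [[ 629.3 -198.1   56. ]
 [ 621.5  -73.4   56. ]]
upper 70 yaw 5.39 x at y=0: 665.7 x at y=100 656.3
lower 70 yaw 5.62 x at y=0: 556.1 x at y=100 546.2
tray corners [[ 509.7 -219.9   24. ]
 [ 525.3 -361.    24. ]
 [ 386.4 -379.2   24. ]
 [ 368.9 -235.8   24. ]]
plug top [[613.3  77.1  72. ]
 [614.8  32.   72. ]
 [587.8  32.4  72. ]
 [586.4  77.4  72. ]]
stop [[607.3 197.   44. ]
 [609.2 172.9  44. ]
 [577.3 170.9  44. ]
 [575.4 193.9  44. ]]
```

```bash
cat >> h.py <<'E'
O=np.array([610.2,9.]); YAW=5.4
def trk(s,x=0):
    a=np.radians(YAW); return O+s*np.array([-np.sin(a),np.cos(a)])+x*np.array([np.cos(a),np.sin(a)])
def pose():
    o=sensors.get_obs(); R=cv2.Rodrigues(o["tcp_rot"])[0]; return o,R,np.degrees(np.arctan2(R[1,0],R[0,0]))
def go(xy,zg,th):  # grasp point target mm, theta deg -> tool shift
    o,R,t=pose(); g=o["tool_pos"]*1e3-R[:,2]*0; d=R.T@(np.array([*xy,zg-18.7])-g)
    print("shift",d.round(1),"spin",round((t-th+180)%360-180,1),"| t",round(o["t"],1),"theta",round(t,2),"tcp",(o["tool_pos"]*1e3).round(1),"open",round(o["opening"]*1e3,1))
def where():
    o,R,t=pose(); d=o["tool_pos"][:2]*1e3-O; a=np.radians(YAW)
    print("track s",round(-d[0]*np.sin(a)+d[1]*np.cos(a),1),"x",round(d[0]*np.cos(a)+d[1]*np.sin(a),1),"zg",round(o["tool_pos"][2]*1e3+18.7,1),"th-yaw",round(t-90-YAW,2),"t",round(o["t"],1),"F",o["ft_force"].round(1),"open",round(o["opening"]*1e3,1),"grip",round(float(o["grip_force"]),1))
E
python3 -c "
from h import *
go(trk(-110),150,95.4)"
```

```text
shift [ 580.6 -358.9  100. ] spin -82.1 | t 0.4 theta 13.34 tcp [ 138.4 -583.7  231.1] open 85.4
```

Call:
send_rows([
  {"x": 580,"y": -359,"z": 60,"spin": -82,"claw": -0.2},
  {"x": 580,"y": -359,"z": 60,"spin": -82,"claw": -0.2},
  {"x": 580,"y": -359,"z": 60,"spin": -82,"claw": -0.2},
  {"x": 580,"y": -359,"z": 60,"spin": -82,"claw": -0.2},
  {"x": 580,"y": -359,"z": 60,"spin": -82,"claw": -0.2},
  {"x": 580,"y": -359,"z": 60,"spin": -82,"claw": -0.2},
  {"x": 580,"y": -359,"z": 60,"spin": -82,"claw": -0.2},
  {"x": 580,"y": -359,"z": 60,"spin": -82,"claw": -0.2},
  {"x": 580,"y": -359,"z": 60,"spin": -82,"claw": -0.2},
  {"x": 580,"y": -359,"z": 60,"spin": -82,"claw": -0.2},
])

```text
t: 1.23
tool_pos: [0.4326, -0.2882, 0.1949]
tcp_rot: [2.31, 2.128, 0.0]
ft_force: [-0.1, -0.7, -0.8]
opening: 0.0513
grip_force: 0.0
```

```bash
python3 -c "
from h import *
go(trk(-110),150,95.4)"
```

```text
shift [202.5 171.9  63.6] spin -10.1 | t 1.2 theta 85.3 tcp [ 432.6 -288.2  194.9] open 51.3
```

Call:
send_rows([
  {"x": 202,"y": 172,"z": 60,"spin": -10},
  {"x": 202,"y": 172,"z": 60,"spin": -10},
  {"x": 202,"y": 172,"z": 60,"spin": -10},
  {"x": 202,"y": 172,"z": 60,"spin": -10},
  {"x": 202,"y": 172,"z": 60,"spin": -10},
  {"x": 202,"y": 172,"z": 60,"spin": -10},
  {"x": 202,"y": 172,"z": 60,"spin": -10},
  {"x": 202,"y": 172,"z": 60,"spin": -10},
  {"x": 202,"y": 172,"z": 60,"spin": -10},
])

```text
invalid input
```

```bash
python3 -c "
from h import *
go(trk(-110),48,95.4);where()"
```

```text
shift [202.5 171.8 165.6] spin -10.1 | t 1.2 theta 85.3 tcp [ 432.6 -288.2  194.9] open 51.3
track s -279.2 x -204.7 zg 213.6 th-yaw -10.1 t 1.2 F [-0.1 -0.7 -0.8] open 51.3 grip 0.0
```

Call:
send_rows([
  {"x": 202,"y": 172,"z": 60,"spin": -10,"claw": -0.2},
  {"x": 202,"y": 172,"z": 60,"spin": -10,"claw": -0.2},
  {"x": 202,"y": 172,"z": 60,"spin": -10,"claw": -0.2},
  {"x": 202,"y": 172,"z": 60,"spin": -10,"claw": -0.2},
  {"x": 202,"y": 172,"z": 60,"spin": -10,"claw": -0.2},
  {"x": 202,"y": 172,"z": 60,"spin": -10,"claw": -0.2},
  {"x": 202,"y": 172,"z": 60,"spin": -10,"claw": -0.2},
  {"x": 202,"y": 172,"z": 60,"spin": -10,"claw": -0.2},
  {"x": 202,"y": 172,"z": 60,"spin": -10,"claw": -0.2},
])

```text
t: 1.98
tool_pos: [0.6209, -0.1026, 0.1342]
tcp_rot: [-2.12, -2.318, 0.001]
ft_force: [-0.1, 0.3, -0.3]
opening: 0.0512
grip_force: 0.0
```

```bash
python3 -c "
from h import *
go(trk(-110),48,95.4);where()"
```

```text
shift [  2.1  -0.  104.9] spin -0.3 | t 2.0 theta 95.11 tcp [ 620.9 -102.6  134.2] open 51.2
track s -112.1 x 0.1 zg 152.9 th-yaw -0.29 t 2.0 F [-0.1  0.3 -0.3] open 51.2 grip 0.0
```

Descend and pinch the lever.

Call:
send_rows([
  {"x": 2,"z": 40,"claw": -0.2},
  {"x": 2,"z": 80,"claw": -0.2},
  {"x": 2,"z": 105,"claw": -0.2},
  {"x": 2,"z": 105,"claw": -0.2},
  {"x": 2,"z": 105,"claw": 1},
  {"x": 2,"z": 105,"claw": 1},
  {"x": 2,"z": 105,"claw": 1},
  {"x": 2,"z": 105,"claw": 1},
  {"x": 2,"z": 105,"claw": 1},
  {"x": 2,"z": 105,"claw": 1},
], squeeze=30)

```text
invalid input
```

```bash
python3 -c "
from h import *
where()"
```

```text
track s -112.1 x 0.1 zg 152.9 th-yaw -0.29 t 2.0 F [-0.1  0.3 -0.3] open 51.2 grip 0.0
```

Call:
send_rows([
  {"x": 2,"y": 0,"z": 40,"spin": 0,"claw": -0.2},
  {"x": 2,"y": 0,"z": 80,"spin": 0,"claw": -0.2},
  {"x": 2,"y": 0,"z": 105,"spin": 0,"claw": -0.2},
  {"x": 2,"y": 0,"z": 105,"spin": 0,"claw": -0.2},
  {"x": 2,"y": 0,"z": 105,"spin": 0,"claw": 1},
  {"x": 2,"y": 0,"z": 105,"spin": 0,"claw": 1},
  {"x": 2,"y": 0,"z": 105,"spin": 0,"claw": 1},
  {"x": 2,"y": 0,"z": 105,"spin": 0,"claw": 1},
  {"x": 2,"y": 0,"z": 105,"spin": 0,"claw": 1},
  {"x": 2,"y": 0,"z": 105,"spin": 0,"claw": 1},
], squeeze=30)

```text
t: 2.82
tool_pos: [0.6196, -0.1029, 0.0318]
tcp_rot: [2.121, 2.316, -0.003]
ft_force: [-3.7, -3.3, 0.0]
opening: 0.0155
grip_force: 34.1
```

```bash
python3 -c "
from h import *
where()
import math
for a in np.linspace(0,1.97,13): print(round(95*math.cos(a)-95,0),round(-95*math.sin(a),0))"
```

```text
track s -112.3 x -1.2 zg 50.5 th-yaw -0.38 t 2.8 F [-3.7 -3.3  0. ] open 15.5 grip 34.1
0.0 -0.0
-1.0 -16.0
-5.0 -31.0
-11.0 -45.0
-20.0 -58.0
-30.0 -70.0
-42.0 -79.0
-56.0 -87.0
-71.0 -92.0
-86.0 -95.0
-102.0 -95.0
-117.0 -92.0
-132.0 -88.0
```

Call:
send_rows([
  {"x": 0,"y": 0,"z": -8,"spin": 0,"claw": 1},
  {"x": -1,"y": 0,"z": -16,"spin": 0,"claw": 1},
  {"x": -5,"y": 0,"z": -31,"spin": 0,"claw": 1},
  {"x": -11,"y": 0,"z": -45,"spin": 0,"claw": 1},
  {"x": -20,"y": 0,"z": -58,"spin": 0,"claw": 1},
  {"x": -30,"y": 0,"z": -70,"spin": 0,"claw": 1},
  {"x": -42,"y": 0,"z": -79,"spin": 0,"claw": 1},
  {"x": -56,"y": 0,"z": -87,"spin": 0,"claw": 1},
  {"x": -71,"y": 0,"z": -92,"spin": 0,"claw": 1},
  {"x": -86,"y": 0,"z": -95,"spin": 0,"claw": 1},
])

```text
t: 3.65
tool_pos: [0.6275, -0.1873, 0.1261]
tcp_rot: [-2.122, -2.314, -0.002]
ft_force: [-0.8, 5.4, -6.8]
opening: 0.0157
grip_force: 36.2
```

Call:
send_rows([
  {"x": -8,"y": 0,"z": 0,"spin": 0,"claw": 1},
  {"x": -16,"y": 0,"z": 0,"spin": 0,"claw": 1},
  {"x": -24,"y": 0,"z": 1,"spin": 0,"claw": 1},
  {"x": -31,"y": 0,"z": 3,"spin": 0,"claw": 1},
  {"x": -39,"y": 0,"z": 5,"spin": 0,"claw": 1},
  {"x": -46,"y": 0,"z": 7,"spin": 0,"claw": 1},
  {"x": -46,"y": 0,"z": 7,"spin": 0,"claw": 1},
])

```text
t: 4.23
tool_pos: [0.632, -0.2347, 0.1185]
tcp_rot: [2.124, 2.314, 0.001]
ft_force: [-2.2, 0.8, 1.0]
opening: 0.0157
grip_force: 37.0
```

```bash
python3 -c "
from h import *
where()
im=eyes.snapshot('scene'); cv2.imwrite('pics/lev.png',cv2.resize(im[100:300,150:450],None,fx=2,fy=2)[:,:,::-1])"
```

```text
track s -244.7 x -1.2 zg 137.2 th-yaw -0.51 t 4.2 F [-2.2  0.8  1. ] open 15.7 grip 37.0
```

View pics/lev.png

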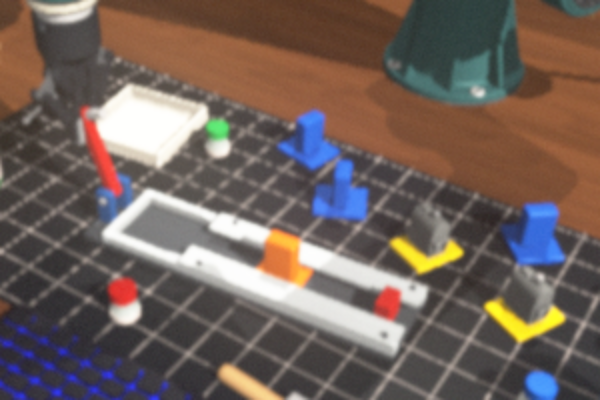

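The picture shows the lever leaning back with its tip at crop (88,108). I'll release it and go to the plug.

Call:
send_rows([
  {"x": 0,"y": 0,"z": 0,"spin": 0,"claw": -0.2},
  {"x": 0,"y": 0,"z": 0,"spin": 0,"claw": -0.2},
  {"x": 0,"y": 0,"z": 0,"spin": 0,"claw": -0.2},
  {"x": 0,"y": 0,"z": 0,"spin": 0,"claw": -0.2},
  {"x": 0,"y": 0,"z": -40,"spin": 0,"claw": -0.2},
  {"x": 0,"y": 0,"z": -80,"spin": 0,"claw": -0.2},
  {"x": 0,"y": 0,"z": -80,"spin": 0,"claw": -0.2},
])

```text
t: 4.87
tool_pos: [0.6365, -0.2354, 0.2063]
tcp_rot: [2.114, 2.306, 0.006]
ft_force: [0.7, -0.4, 1.9]
opening: 0.0514
grip_force: 0.0
```

```bash
sed -i 's/O=np.array.*;/O=np.array([609.0,8.9]);/' h.py
python3 - <<'E'
from h import *
where()
ims={n:eyes.snapshot(n) for n in C}
for n in C:
  for a,c,p in blobs(ims[n],"orange"):
    P=ray(n,p,.072)[:,:2]*1e3-O
    al=np.radians(YAW); q=np.c_[-P[:,0]*np.sin(al)+P[:,1]*np.cos(al),P[:,0]*np.cos(al)+P[:,1]*np.sin(al)]
    if abs(q[:,0].mean()-46)<40 and abs(q[:,1].mean())<60: print(n,a,"s",q[:,0].min(),q[:,0].max(),"x",q[:,1].min(),q[:,1].max())
go(trk(45),140,95.4)
E
```

```text
track s -245.8 x 4.4 zg 225.0 th-yaw -0.42 t 4.9 F [ 0.7 -0.4  1.9] open 51.4 grip 0.0
scene 28 s 21.861118082925085 54.64102668835916 x -10.416061400068006 -2.57633325253517
scene 299 s 24.55474086170042 94.21532383499215 x 8.66959848553672 59.19629849540544
top 46 s 10.570800362511855 55.68830006991546 x -18.663126273477445 2.0834935778761032
shift [289.3  -4.2  78.4] spin -0.4 | t 5.0 theta 94.97 tcp [ 633.6 -233.9  200.6] open 51.2
```

Call:
send_rows([
  {"x": 40,"y": -2,"z": 10,"spin": 0,"claw": -0.4},
  {"x": 80,"y": -4,"z": 20,"spin": 0,"claw": -0.4},
  {"x": 120,"y": -4,"z": 40,"spin": 0,"claw": -0.4},
  {"x": 160,"y": -4,"z": 50,"spin": 0,"claw": -0.4},
  {"x": 200,"y": -4,"z": 60,"spin": 0,"claw": -0.4},
  {"x": 240,"y": -4,"z": 70,"spin": 0,"claw": -0.4},
  {"x": 280,"y": -4,"z": 78,"spin": 0,"claw": -0.4},
  {"x": 286,"y": -4,"z": 78,"spin": 0,"claw": -0.4},
  {"x": 286,"y": -4,"z": 78,"spin": 0,"claw": -0.4},
  {"x": 286,"y": -4,"z": 78,"spin": 0,"claw": -0.4},
])

```text
t: 5.8
tool_pos: [0.6025, 0.0515, 0.119]
tcp_rot: [-2.121, -2.317, 0.002]
ft_force: [0.3, -0.5, 0.6]
opening: 0.0597
grip_force: 0.0
```

Run:
```python
from h import *
where(); go(trk(42),54,95.4)
im=eyes.snapshot("scene"); cv2.imwrite('pics/plug.png',cv2.resize(im[150:290,210:390],None,fx=4,fy=4,interpolation=cv2.INTER_CUBIC)[:,:,::-1])
```

```text
track s 43.0 x -2.5 zg 137.7 th-yaw -0.34 t 5.8 F [ 0.3 -0.5  0.6] open 59.7 grip 0.0
shift [-0.9  2.6 83.7] spin -0.3 | t 5.8 theta 95.06 tcp [602.5  51.5 119. ] open 59.7
```

View pics/plug.png

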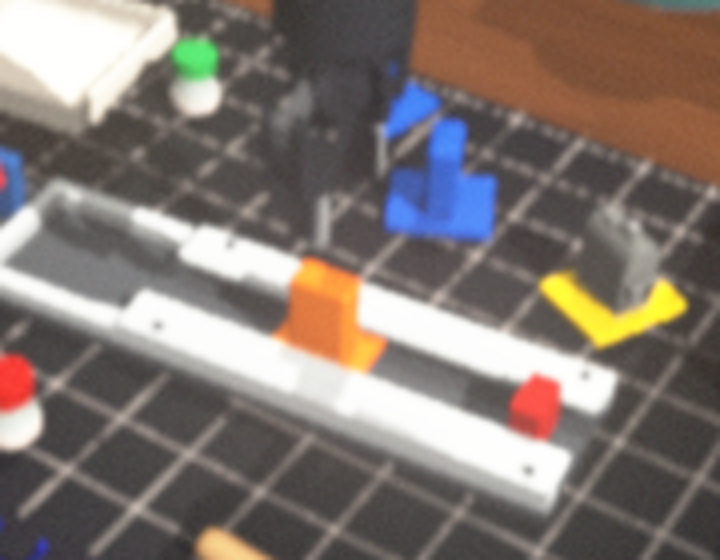

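The plug grip block stands at crop (325,310), below the gripper. Descend and pinch.

Call:
send_rows([
  {"x": 0,"y": 1,"z": 35,"spin": 0,"claw": -0.4},
  {"x": 0,"y": 1,"z": 65,"spin": 0,"claw": -0.4},
  {"x": 0,"y": 1,"z": 84,"spin": 0,"claw": -0.4},
  {"x": 0,"y": 1,"z": 84,"spin": 0,"claw": -0.4},
  {"x": 0,"y": 1,"z": 84,"spin": 0,"claw": 1},
  {"x": 0,"y": 1,"z": 84,"spin": 0,"claw": 1},
  {"x": 0,"y": 1,"z": 84,"spin": 0,"claw": 1},
  {"x": 0,"y": 1,"z": 84,"spin": 0,"claw": 1},
  {"x": 0,"y": 1,"z": 84,"spin": 0,"claw": 1},
  {"x": 0,"y": 1,"z": 84,"spin": 0,"claw": 1},
], squeeze=40)

```text
t: 6.68
tool_pos: [0.6058, 0.051, 0.0377]
tcp_rot: [2.121, 2.313, 0.003]
ft_force: [0.8, -2.6, 6.4]
opening: 0.0215
grip_force: 40.4
```

```bash
python3 -c "
from h import *
where()"
```

```text
track s 42.2 x 0.8 zg 56.4 th-yaw -0.42 t 6.7 F [ 0.8 -2.6  6.4] open 21.5 grip 40.4
```

Call:
send_rows([
  {"x": -15,"y": 0,"z": 0,"spin": 0,"claw": 1},
  {"x": -32,"y": 0,"z": 0,"spin": 0,"claw": 1},
  {"x": -50,"y": 0,"z": 0,"spin": 0,"claw": 1},
  {"x": -68,"y": 0,"z": 0,"spin": 0,"claw": 1},
  {"x": -86,"y": 0,"z": 0,"spin": 0,"claw": 1},
  {"x": -104,"y": 0,"z": 0,"spin": 0,"claw": 1},
  {"x": -122,"y": 0,"z": 0,"spin": 0,"claw": 1},
  {"x": -140,"y": 0,"z": 0,"spin": 0,"claw": 1},
  {"x": -158,"y": 0,"z": 0,"spin": 0,"claw": 1},
  {"x": -170,"y": 0,"z": 0,"spin": 0,"claw": 1},
])

```text
t: 7.52
tool_pos: [0.6204, -0.1187, 0.0377]
tcp_rot: [2.123, 2.313, 0.004]
ft_force: [1.2, 4.8, 7.9]
opening: 0.0212
grip_force: 40.5
```

Run:
```python
from h import *
where()
im=eyes.snapshot("scene"); cv2.imwrite('pics/plug2.png',cv2.resize(im[120:290,180:390],None,fx=2.5,fy=2.5,interpolation=cv2.INTER_CUBIC)[:,:,::-1])
```

```text
track s -128.2 x -0.6 zg 56.4 th-yaw -0.49 t 7.5 F [1.2 4.8 7.9] open 21.2 grip 40.5
```

View pics/plug2.png

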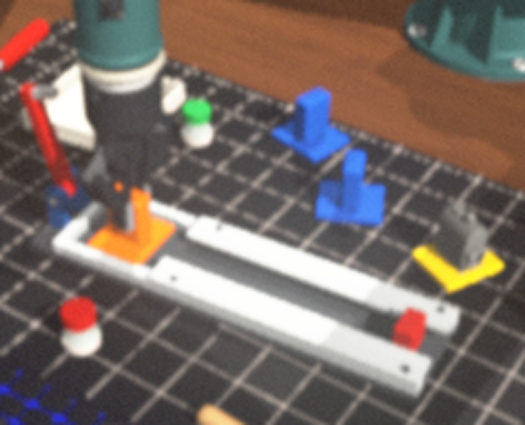

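The plug is fully in the bay at crop (130,225). Lift it and carry it to the tray.

Call:
send_rows([
  {"x": 0,"y": 0,"z": -30,"spin": 0,"claw": 1},
  {"x": 0,"y": 0,"z": -60,"spin": 0,"claw": 1},
  {"x": 0,"y": 0,"z": -90,"spin": 0,"claw": 1},
  {"x": 0,"y": 0,"z": -110,"spin": 0,"claw": 1},
  {"x": 0,"y": -20,"z": -110,"spin": 0,"claw": 1},
  {"x": -10,"y": -50,"z": -110,"spin": 0,"claw": 1},
  {"x": -30,"y": -80,"z": -110,"spin": 0,"claw": 1},
  {"x": -60,"y": -100,"z": -110,"spin": 0,"claw": 1},
  {"x": -80,"y": -120,"z": -110,"spin": 0,"claw": 1},
])

```text
t: 8.32
tool_pos: [0.505, -0.2092, 0.1465]
tcp_rot: [2.121, 2.316, -0.0]
ft_force: [0.6, -0.3, -0.8]
opening: 0.0214
grip_force: 39.6
```

Run:
```python
from h import *
where();go((447,-299),90,95.4)
```

```text
track s -207.3 x -124.1 zg 165.2 th-yaw -0.38 t 8.3 F [ 0.6 -0.3 -0.8] open 21.4 grip 39.6
shift [-84.3 -65.7  75.3] spin -0.4 | t 8.3 theta 95.02 tcp [ 505.  -209.2  146.5] open 21.4
```

Call:
send_rows([
  {"x": -25,"y": -20,"z": 0,"spin": 0,"claw": 1},
  {"x": -50,"y": -40,"z": 0,"spin": 0,"claw": 1},
  {"x": -75,"y": -58,"z": 0,"spin": 0,"claw": 1},
  {"x": -85,"y": -66,"z": 20,"spin": 0,"claw": 1},
  {"x": -85,"y": -66,"z": 50,"spin": 0,"claw": 1},
  {"x": -85,"y": -66,"z": 75,"spin": 0,"claw": 1},
  {"x": -85,"y": -66,"z": 95,"spin": 0,"claw": 1},
  {"x": -85,"y": -66,"z": 105,"spin": 0,"claw": 1},
  {"x": -85,"y": -66,"z": 112,"spin": 0,"claw": 1},
  {"x": -85,"y": -66,"z": 114,"spin": 0,"claw": 1},
])

```text
t: 9.15
tool_pos: [0.4472, -0.2978, 0.0317]
tcp_rot: [-2.122, -2.315, 0.0]
ft_force: [-6.2, 3.3, 16.2]
opening: 0.0217
grip_force: 41.9
```

Run:
```python
from h import *
where()
im=eyes.snapshot("top"); cv2.imwrite('pics/tray.png',cv2.resize(im[165:285,150:410],None,fx=3,fy=3,interpolation=cv2.INTER_CUBIC)[:,:,::-1])
```

```text
track s -290.1 x -189.9 zg 50.4 th-yaw -0.42 t 9.2 F [-6.2  3.3 16.2] open 21.7 grip 41.9
```

View pics/tray.png

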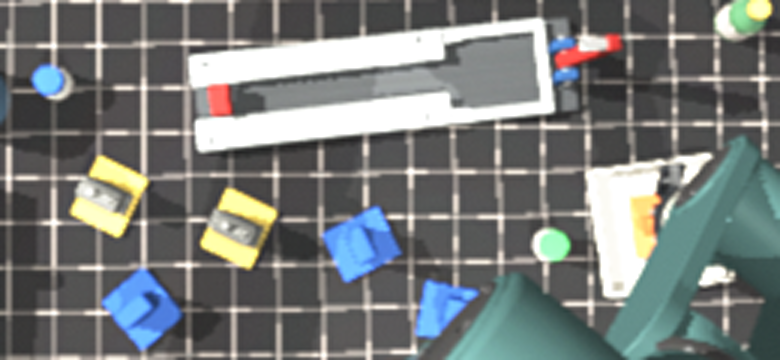

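The plug is in the tray and resting on its floor. Release it, lift, and head for the carriers.

Call:
send_rows([
  {"x": 0,"y": 0,"z": -1,"spin": 0,"claw": -0.2},
  {"x": 0,"y": 0,"z": -1,"spin": 0,"claw": -0.2},
  {"x": 0,"y": 0,"z": -1,"spin": 0,"claw": -0.2},
  {"x": 0,"y": 0,"z": -1,"spin": 0,"claw": -0.2},
  {"x": 0,"y": 0,"z": -35,"spin": 0,"claw": -0.2},
  {"x": 0,"y": 0,"z": -75,"spin": 0,"claw": -0.2},
  {"x": 0,"y": 0,"z": -115,"spin": 0,"claw": -0.2},
  {"x": 0,"y": 0,"z": -125,"spin": 0,"claw": -0.2},
])

```text
t: 9.87
tool_pos: [0.4506, -0.3007, 0.1628]
tcp_rot: [2.117, 2.309, 0.001]
ft_force: [0.6, -0.2, -0.2]
opening: 0.051
grip_force: 0.0
```

Run:
```python
from h import *
where();go((495,110),160,63)
```

```text
track s -293.3 x -186.9 zg 181.5 th-yaw -0.43 t 9.9 F [ 0.6 -0.2 -0.2] open 51.0 grip 0.0
shift [405.4  79.7  19.3] spin 32.0 | t 9.9 theta 94.97 tcp [ 450.6 -300.7  162.8] open 51.0
```

Call:
send_rows([
  {"x": 405,"y": 80,"z": 0,"spin": 32,"claw": -0.2},
  {"x": 405,"y": 80,"z": 0,"spin": 32,"claw": -0.2},
  {"x": 405,"y": 80,"z": 0,"spin": 32,"claw": -0.2},
  {"x": 405,"y": 80,"z": 0,"spin": 32,"claw": -0.2},
  {"x": 405,"y": 80,"z": 0,"spin": 32,"claw": -0.2},
  {"x": 405,"y": 80,"z": 0,"spin": 32,"claw": -0.2},
  {"x": 405,"y": 80,"z": 0,"spin": 32,"claw": -0.2},
  {"x": 405,"y": 80,"z": 0,"spin": 32,"claw": -0.2},
  {"x": 405,"y": 80,"z": 0,"spin": 32,"claw": -0.2},
  {"x": 405,"y": 80,"z": 0,"spin": 32,"claw": -0.2},
])

```text
t: 10.7
tool_pos: [0.4913, 0.1054, 0.1571]
tcp_rot: [2.679, 1.64, 0.001]
ft_force: [1.1, -0.3, 0.7]
opening: 0.0513
grip_force: 0.0
```

Run:
```python
from h import *
ims={n:eyes.snapshot(n) for n in C}
for r in carriers(ims): print(*r)
go((453,168),130,63)
im=ims["top"]; cv2.imwrite('pics/car.png',cv2.resize(im[165:285,150:410],None,fx=3,fy=3,interpolation=cv2.INTER_CUBIC)[:,:,::-1])
```

```text
top 77 [515.7 308.2] [51.4 26.7] 67.5
top 98 [465.8 323.5] [66.  30.6] 75.2
top 265 [ 450.  -301.8] [56.9 60.1] 89.1
top 68 [426.  174.5] [39.2 74. ] 2.1
scene 379 [454.  168.7] [76. 79.] 63.2
scene 443 [492.3 313.1] [70.4 79.8] 62.0
shift [ 35.2 -61.4  45.9] spin 0.3 | t 10.8 theta 63.29 tcp [491.9 108.8 157.1] open 51.3
```

View pics/car.png

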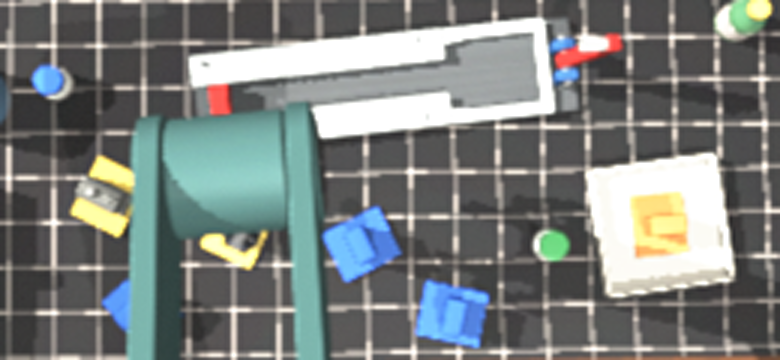

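Plug is lying in the tray and the carriers are where they were. Go above the first carrier, then grasp.

Call:
send_rows([
  {"x": 18,"y": -32,"z": 0,"spin": 0,"claw": -0.2},
  {"x": 34,"y": -60,"z": 0,"spin": 0,"claw": -0.2},
  {"x": 34,"y": -61,"z": 30,"spin": 0,"claw": -0.2},
  {"x": 34,"y": -61,"z": 65,"spin": 0,"claw": -0.2},
  {"x": 34,"y": -61,"z": 95,"spin": 0,"claw": -0.2},
  {"x": 34,"y": -61,"z": 120,"spin": 0,"claw": -0.2},
  {"x": 34,"y": -61,"z": 132,"spin": 0,"claw": -0.2},
  {"x": 34,"y": -61,"z": 132,"spin": 0,"claw": -0.2},
])

```text
t: 11.47
tool_pos: [0.4505, 0.1601, 0.0224]
tcp_rot: [-2.678, -1.639, 0.008]
ft_force: [-0.6, -0.7, -0.8]
opening: 0.051
grip_force: 0.0
```

Run:
```python
from h import *
where();go((452.5,168),44,63)
```

```text
track s 165.5 x -143.6 zg 41.1 th-yaw -32.46 t 11.5 F [-0.6 -0.7 -0.8] open 51.0 grip 0.0
shift [ 7.9 -1.8 -2.9] spin -0.1 | t 11.5 theta 62.94 tcp [450.5 160.1  22.4] open 51.0
```

Call:
send_rows([
  {"x": 0,"y": 0,"z": 0,"spin": 0,"claw": 1},
  {"x": 0,"y": 0,"z": 0,"spin": 0,"claw": 1},
  {"x": 0,"y": 0,"z": 0,"spin": 0,"claw": 1},
  {"x": 0,"y": 0,"z": 0,"spin": 0,"claw": 1},
  {"x": 0,"y": 0,"z": 0,"spin": 0,"claw": 1},
  {"x": 0,"y": 0,"z": 0,"spin": 0,"claw": 1},
], squeeze=40)

```text
t: 11.97
tool_pos: [0.4534, 0.1614, 0.0257]
tcp_rot: [2.679, 1.64, 0.003]
ft_force: [-1.1, -0.8, 6.1]
opening: 0.0268
grip_force: 41.2
```

Run:
```python
from h import *
where();go(trk(-127),165,95.4)
```

```text
track s 166.4 x -140.5 zg 44.4 th-yaw -32.44 t 12.0 F [-1.1 -0.8  6.1] open 26.8 grip 41.2
shift [-172.1  276.2 -120.3] spin -32.4 | t 12.0 theta 62.96 tcp [453.4 161.4  25.7] open 26.8
```

Call:
send_rows([
  {"x": 0,"y": 0,"z": -30,"spin": 0,"claw": 1},
  {"x": 0,"y": 0,"z": -70,"spin": 0,"claw": 1},
  {"x": 0,"y": 0,"z": -105,"spin": 0,"claw": 1},
  {"x": -10,"y": 25,"z": -120,"spin": -5,"claw": 1},
  {"x": -30,"y": 55,"z": -120,"spin": -10,"claw": 1},
  {"x": -52,"y": 85,"z": -120,"spin": -15,"claw": 1},
  {"x": -74,"y": 115,"z": -120,"spin": -20,"claw": 1},
  {"x": -96,"y": 150,"z": -120,"spin": -26,"claw": 1},
  {"x": -118,"y": 185,"z": -120,"spin": -32,"claw": 1},
  {"x": -138,"y": 218,"z": -120,"spin": -32,"claw": 1},
])

```text
t: 12.8
tool_pos: [0.5846, -0.0629, 0.145]
tcp_rot: [2.117, 2.321, 0.0]
ft_force: [0.8, 1.3, -0.6]
opening: 0.0272
grip_force: 40.3
```

Run:
```python
from h import *
where();go(trk(-131),100,95.2)
```

```text
track s -69.1 x -31.1 zg 163.7 th-yaw -0.14 t 12.8 F [ 0.8  1.3 -0.6] open 27.2 grip 40.3
shift [-61.8  31.2  63.7] spin 0.1 | t 12.8 theta 95.26 tcp [584.6 -62.9 145. ] open 27.2
```

Call:
send_rows([
  {"x": -30,"y": 15,"z": 0,"spin": 0,"claw": 1},
  {"x": -58,"y": 28,"z": 0,"spin": 0,"claw": 1},
  {"x": -58,"y": 28,"z": 30,"spin": 0,"claw": 1},
  {"x": -58,"y": 28,"z": 60,"spin": 0,"claw": 1},
  {"x": -58,"y": 28,"z": 70,"spin": 0,"claw": 1},
  {"x": -58,"y": 28,"z": 70,"spin": 0,"claw": 1},
])

```text
t: 13.3
tool_pos: [0.6138, -0.1152, 0.0717]
tcp_rot: [-2.119, -2.31, 0.005]
ft_force: [-1.5, -0.1, -1.9]
opening: 0.0273
grip_force: 40.2
```

Run:
```python
from h import *
where();go(trk(-131),56,95.2)
im=eyes.snapshot("scene"); cv2.imwrite('pics/c1.png',cv2.resize(im[120:290,180:390],None,fx=2.5,fy=2.5,interpolation=cv2.INTER_CUBIC)[:,:,::-1])
```

```text
track s -124.0 x -6.9 zg 90.4 th-yaw -0.45 t 13.3 F [-1.5 -0.1 -1.9] open 27.3 grip 40.2
shift [-7.   7.2 34.3] spin -0.3 | t 13.3 theta 94.95 tcp [ 613.8 -115.2   71.7] open 27.3
```

View pics/c1.png

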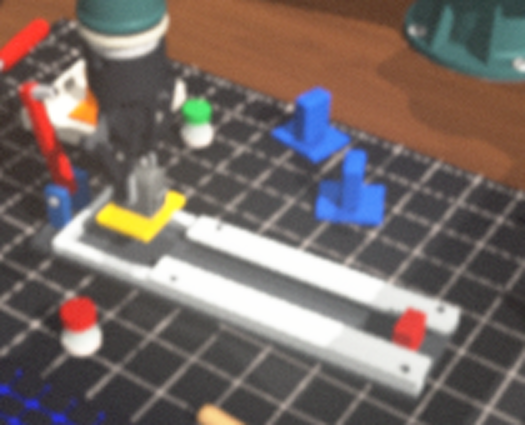

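The carrier hangs level over the bay. Correct the offset and lower.

Call:
send_rows([
  {"x": -7,"y": 7,"z": 0,"spin": 0,"claw": 1},
  {"x": -7,"y": 7,"z": 0,"spin": 0,"claw": 1},
  {"x": -7,"y": 7,"z": 10,"spin": 0,"claw": 1},
  {"x": -7,"y": 7,"z": 20,"spin": 0,"claw": 1},
  {"x": -7,"y": 7,"z": 28,"spin": 0,"claw": 1},
  {"x": -7,"y": 7,"z": 33,"spin": 0,"claw": 1},
  {"x": -7,"y": 7,"z": 36,"spin": 0,"claw": 1},
  {"x": -7,"y": 7,"z": 36,"spin": 0,"claw": 1},
])

```text
t: 14.02
tool_pos: [0.6236, -0.1221, 0.0376]
tcp_rot: [-2.122, -2.314, 0.001]
ft_force: [0.1, -0.5, -2.1]
opening: 0.0273
grip_force: 40.2
```

Run:
```python
from h import *
where()
```

```text
track s -131.8 x 2.2 zg 56.3 th-yaw -0.44 t 14.0 F [ 0.1 -0.5 -2.1] open 27.3 grip 40.2
```

Call:
send_rows([
  {"x": 0,"y": -1,"z": 1,"spin": 0,"claw": 1},
  {"x": 0,"y": -2,"z": 2,"spin": 0,"claw": 1},
  {"x": 0,"y": -2,"z": 2,"spin": 0,"claw": 1},
  {"x": 0,"y": -2,"z": 2,"spin": 0,"claw": 1},
])

```text
t: 14.35
tool_pos: [0.6225, -0.1227, 0.0371]
tcp_rot: [2.123, 2.315, 0.0]
ft_force: [-0.3, -0.2, -1.0]
opening: 0.0274
grip_force: 40.2
```

Run:
```python
from h import *
where()
```

```text
track s -132.3 x 1.1 zg 55.8 th-yaw -0.45 t 14.3 F [-0.3 -0.2 -1. ] open 27.4 grip 40.2
```

Call:
send_rows([
  {"x": 0,"y": -1,"z": 1,"spin": 0,"claw": 1},
  {"x": 0,"y": -1,"z": 2,"spin": 0,"claw": 1},
  {"x": 0,"y": -1,"z": 2,"spin": 0,"claw": 1},
  {"x": 0,"y": -1,"z": 2,"spin": 0,"claw": 1},
])

```text
t: 14.68
tool_pos: [0.6217, -0.1229, 0.0358]
tcp_rot: [2.123, 2.315, 0.0]
ft_force: [-1.2, 0.1, 5.2]
opening: 0.0273
grip_force: 41.1
```

Run:
```python
from h import *
where()
```

```text
track s -132.4 x 0.3 zg 54.5 th-yaw -0.44 t 14.7 F [-1.2  0.1  5.2] open 27.3 grip 41.1
```

Call:
send_rows([
  {"x": 8,"y": 0,"z": 0,"spin": 0,"claw": 1},
  {"x": 16,"y": 0,"z": 0,"spin": 0,"claw": 1},
  {"x": 24,"y": 0,"z": 0,"spin": 0,"claw": 1},
  {"x": 32,"y": 0,"z": 0,"spin": 0,"claw": 1},
  {"x": 40,"y": 0,"z": 0,"spin": 0,"claw": 1},
  {"x": 48,"y": 0,"z": 0,"spin": 0,"claw": 1},
  {"x": 56,"y": 0,"z": 0,"spin": 0,"claw": 1},
  {"x": 64,"y": 0,"z": 0,"spin": 0,"claw": 1},
  {"x": 72,"y": 0,"z": 0,"spin": 0,"claw": 1},
  {"x": 80,"y": 0,"z": 0,"spin": 0,"claw": 1},
])

```text
t: 15.52
tool_pos: [0.6154, -0.0429, 0.0358]
tcp_rot: [2.121, 2.314, 0.0]
ft_force: [-0.1, -5.0, 7.3]
opening: 0.0272
grip_force: 41.4
```

Run:
```python
from h import *
where()
```

```text
track s -52.2 x 1.5 zg 54.5 th-yaw -0.4 t 15.5 F [-0.1 -5.   7.3] open 27.2 grip 41.4
```

Call:
send_rows([
  {"x": 14,"y": -1,"z": 0,"spin": 0,"claw": 1},
  {"x": 28,"y": -1,"z": 0,"spin": 0,"claw": 1},
  {"x": 42,"y": -1,"z": 0,"spin": 0,"claw": 1},
  {"x": 56,"y": -1,"z": 0,"spin": 0,"claw": 1},
  {"x": 70,"y": -2,"z": 0,"spin": 0,"claw": 1},
  {"x": 84,"y": -2,"z": 0,"spin": 0,"claw": 1},
  {"x": 98,"y": -2,"z": 0,"spin": 0,"claw": 1},
  {"x": 112,"y": -2,"z": 0,"spin": 0,"claw": 1},
  {"x": 126,"y": -3,"z": 0,"spin": 0,"claw": 1},
  {"x": 140,"y": -3,"z": 0,"spin": 0,"claw": 1},
])

```text
t: 16.35
tool_pos: [0.6004, 0.0969, 0.0358]
tcp_rot: [2.121, 2.315, 0.002]
ft_force: [1.3, -3.4, 6.3]
opening: 0.0268
grip_force: 41.3
```

Run:
```python
from h import *
where()
```

```text
track s 88.5 x -0.3 zg 54.5 th-yaw -0.39 t 16.4 F [ 1.3 -3.4  6.3] open 26.8 grip 41.3
```

Call:
send_rows([
  {"x": 10,"y": 0,"z": 0,"spin": 0,"claw": 1},
  {"x": 20,"y": 0,"z": 0,"spin": 0,"claw": 1},
  {"x": 28,"y": 0,"z": 0,"spin": 0,"claw": 1},
  {"x": 32,"y": 0,"z": 0,"spin": 0,"claw": 1},
  {"x": 35,"y": 0,"z": 0,"spin": 0,"claw": 1},
  {"x": 38,"y": 0,"z": 0,"spin": 0,"claw": 1},
  {"x": 40,"y": 0,"z": 0,"spin": 0,"claw": 1},
  {"x": 42,"y": 0,"z": 0,"spin": 0,"claw": 1},
])

```text
t: 17.02
tool_pos: [0.5966, 0.1384, 0.0358]
tcp_rot: [2.121, 2.315, 0.002]
ft_force: [1.1, -4.7, 6.1]
opening: 0.0271
grip_force: 41.3
```

Run:
```python
from h import *
where()
```

```text
track s 130.0 x -0.1 zg 54.5 th-yaw -0.38 t 17.0 F [ 1.1 -4.7  6.1] open 27.1 grip 41.3
```

Call:
send_rows([
  {"x": 1,"y": 0,"z": 0,"spin": 0,"claw": 1},
  {"x": 2,"y": 0,"z": 0,"spin": 0,"claw": 1},
  {"x": 3,"y": 0,"z": 0,"spin": 0,"claw": 1},
  {"x": 4,"y": 0,"z": 0,"spin": 0,"claw": 1},
  {"x": 5,"y": 0,"z": 0,"spin": 0,"claw": 1},
  {"x": 6,"y": 0,"z": 0,"spin": 0,"claw": 1},
])

```text
t: 17.52
tool_pos: [0.5966, 0.1401, 0.0362]
tcp_rot: [2.115, 2.314, -0.006]
ft_force: [1.8, -24.6, 12.1]
opening: 0.0275
grip_force: 42.0
```

Run:
```python
from h import *
where()
```

```text
track s 131.7 x -0.0 zg 54.9 th-yaw -0.24 t 17.5 F [  1.8 -24.6  12.1] open 27.5 grip 42.0
```

Contact with the stop (about 25 N). Ease off while still slightly ahead, then release and lift.

Call:
send_rows([
  {"x": -2,"y": 0,"z": -1,"spin": 0,"claw": 1},
  {"x": -2,"y": 0,"z": -1,"spin": 0,"claw": -0.2},
  {"x": -2,"y": 0,"z": -1,"spin": 0,"claw": -0.2},
  {"x": -2,"y": 0,"z": -1,"spin": 0,"claw": -0.2},
  {"x": -2,"y": 0,"z": -1,"spin": 0,"claw": -0.2},
  {"x": -2,"y": 0,"z": -20,"spin": 0,"claw": -0.2},
  {"x": -2,"y": 0,"z": -55,"spin": 0,"claw": -0.2},
  {"x": -2,"y": 0,"z": -90,"spin": 0,"claw": -0.2},
  {"x": -2,"y": 0,"z": -110,"spin": 0,"claw": -0.2},
])

```text
t: 18.27
tool_pos: [0.5966, 0.1429, 0.148]
tcp_rot: [2.121, 2.315, 0.004]
ft_force: [0.4, -0.8, -0.4]
opening: 0.0513
grip_force: 0.0
```

Run:
```python
from h import *
where()
ims={n:eyes.snapshot(n) for n in C}
for r in carriers(ims): print(*r)
go((488,309),130,63)
im=ims["scene"]; cv2.imwrite('pics/c1in.png',cv2.resize(im[170:300,280:460],None,fx=4,fy=4,interpolation=cv2.INTER_CUBIC)[:,:,::-1])
```

```text
track s 134.5 x 0.3 zg 166.7 th-yaw -0.41 t 18.3 F [ 0.4 -0.8 -0.4] open 51.3 grip 0.0
top 87 [ 424.4 -297.1] [61.1 27. ] 68.5
scene 445 [492.5 313.4] [71.  79.8] 62.0
shift [174.8 -95.8  37.2] spin 32.0 | t 18.4 theta 94.99 tcp [598.4 143.1 149.1] open 51.1
```

View pics/c1in.png

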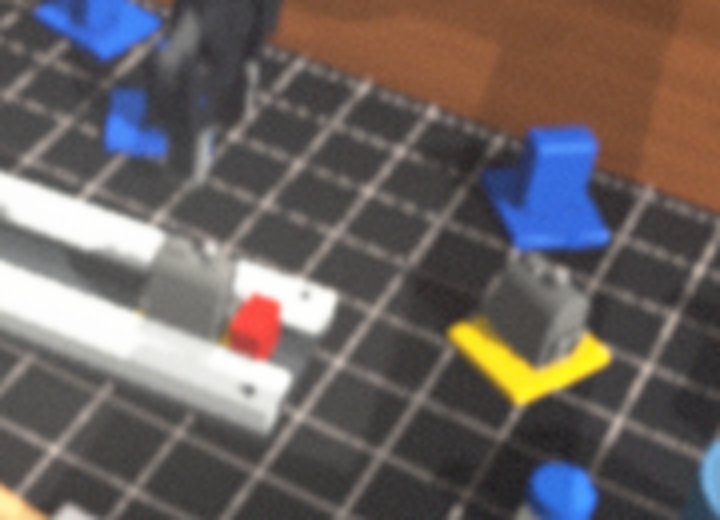

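Carrier 1 sits against the stop (yellow edge touching the red block at crop (235,335)). Carrier 2 hasn't moved. I'll move over it.

Call:
send_rows([
  {"x": 30,"y": -16,"z": -5,"spin": 6,"claw": -0.2},
  {"x": 60,"y": -33,"z": -5,"spin": 12,"claw": -0.2},
  {"x": 90,"y": -50,"z": -5,"spin": 18,"claw": -0.2},
  {"x": 120,"y": -66,"z": 0,"spin": 25,"claw": -0.2},
  {"x": 150,"y": -82,"z": 0,"spin": 32,"claw": -0.2},
  {"x": 178,"y": -93,"z": 0,"spin": 33,"claw": -0.2},
  {"x": 178,"y": -93,"z": 0,"spin": 33,"claw": -0.2},
  {"x": 178,"y": -93,"z": 0,"spin": 33,"claw": -0.2},
])

```text
t: 19.03
tool_pos: [0.4857, 0.3125, 0.1438]
tcp_rot: [-2.69, -1.622, 0.003]
ft_force: [0.4, -0.1, -0.2]
opening: 0.0513
grip_force: 0.0
```

Run:
```python
from h import *
where()
ims={n:eyes.snapshot(n) for n in C}
for r in carriers(ims): print(*r)
go((491,312.5),45,62.5)
```

```text
track s 313.9 x -94.2 zg 162.5 th-yaw -33.21 t 19.0 F [ 0.4 -0.1 -0.2] open 51.3 grip 0.0
top 207 [489.2 311.5] [64.9 74.7] 63.2
top 284 [ 449.9 -302.5] [63.9 56.7] 4.3
scene 451 [492.2 312.7] [71.8 79.6] 62.0
shift [  3.3   2.7 117.8] spin -0.5 | t 19.1 theta 62.02 tcp [487.2 310.9 144.1] open 51.1
```

Call:
send_rows([
  {"x": 4,"y": 3,"z": 35,"spin": 0,"claw": -0.2},
  {"x": 4,"y": 3,"z": 70,"spin": 0,"claw": -0.2},
  {"x": 4,"y": 3,"z": 100,"spin": 0,"claw": -0.2},
  {"x": 4,"y": 3,"z": 117,"spin": 0,"claw": -0.2},
  {"x": 4,"y": 3,"z": 117,"spin": 0,"claw": -0.2},
  {"x": 4,"y": 3,"z": 117,"spin": 0,"claw": 1},
  {"x": 4,"y": 3,"z": 117,"spin": 0,"claw": 1},
  {"x": 4,"y": 3,"z": 117,"spin": 0,"claw": 1},
  {"x": 4,"y": 3,"z": 117,"spin": 0,"claw": 1},
  {"x": 4,"y": 3,"z": 117,"spin": 0,"claw": 1},
], squeeze=40)

```text
t: 19.97
tool_pos: [0.4928, 0.3137, 0.029]
tcp_rot: [2.693, 1.617, 0.003]
ft_force: [-0.3, 0.4, -1.1]
opening: 0.0271
grip_force: 40.4
```

Run:
```python
from h import *
where();go(trk(-127),165,95)
```

```text
track s 314.4 x -87.0 zg 47.7 th-yaw -33.44 t 20.0 F [-0.3  0.4 -1.1] open 27.1 grip 40.4
shift [-320.2  316.  -117.5] spin -33.0 | t 20.0 theta 61.96 tcp [492.8 313.7  29. ] open 27.1
```

Call:
send_rows([
  {"x": 0,"y": 0,"z": -30,"spin": 0,"claw": 1},
  {"x": 0,"y": 0,"z": -70,"spin": 0,"claw": 1},
  {"x": 0,"y": 0,"z": -105,"spin": 0,"claw": 1},
  {"x": -15,"y": 15,"z": -120,"spin": -5,"claw": 1},
  {"x": -38,"y": 38,"z": -120,"spin": -10,"claw": 1},
  {"x": -62,"y": 61,"z": -120,"spin": -15,"claw": 1},
  {"x": -87,"y": 86,"z": -120,"spin": -20,"claw": 1},
  {"x": -112,"y": 111,"z": -120,"spin": -26,"claw": 1},
  {"x": -137,"y": 136,"z": -120,"spin": -33,"claw": 1},
  {"x": -160,"y": 158,"z": -120,"spin": -33,"claw": 1},
])

```text
t: 20.8
tool_pos: [0.5568, 0.0961, 0.1486]
tcp_rot: [2.115, 2.322, 0.001]
ft_force: [0.3, 0.6, -1.0]
opening: 0.0269
grip_force: 40.5
```

Run:
```python
from h import *
where();go(trk(-127),168,95)
```

```text
track s 91.8 x -43.8 zg 167.3 th-yaw -0.06 t 20.8 F [ 0.3  0.6 -1. ] open 26.9 grip 40.5
shift [-218.7   44.    -0.6] spin 0.3 | t 20.8 theta 95.34 tcp [556.8  96.1 148.6] open 26.9
```

Call:
send_rows([
  {"x": -30,"y": 5,"z": 0,"spin": 0,"claw": 1},
  {"x": -60,"y": 12,"z": 0,"spin": 0,"claw": 1},
  {"x": -90,"y": 18,"z": 0,"spin": 0,"claw": 1},
  {"x": -120,"y": 24,"z": 0,"spin": 0,"claw": 1},
  {"x": -150,"y": 30,"z": 0,"spin": 0,"claw": 1},
  {"x": -180,"y": 36,"z": 0,"spin": 0,"claw": 1},
  {"x": -205,"y": 40,"z": 0,"spin": 0,"claw": 1},
  {"x": -215,"y": 42,"z": 30,"spin": 0,"claw": 1},
  {"x": -215,"y": 42,"z": 65,"spin": 0,"claw": 1},
  {"x": -215,"y": 42,"z": 75,"spin": 0,"claw": 1},
])

```text
t: 21.63
tool_pos: [0.614, -0.1128, 0.0692]
tcp_rot: [-2.122, -2.31, 0.004]
ft_force: [-1.6, 0.2, -1.9]
opening: 0.027
grip_force: 40.3
```

Run:
```python
from h import *
where();go(trk(-127),57,95)
```

```text
track s -121.6 x -6.5 zg 87.9 th-yaw -0.53 t 21.6 F [-1.6  0.2 -1.9] open 27.0 grip 40.3
shift [-5.4  6.7 30.9] spin -0.1 | t 21.6 theta 94.87 tcp [ 614.  -112.8   69.2] open 27.0
```

Call:
send_rows([
  {"x": -6,"y": 5,"z": 0,"spin": 0,"claw": 1},
  {"x": -6,"y": 5,"z": 0,"spin": 0,"claw": 1},
  {"x": -6,"y": 5,"z": 0,"spin": 0,"claw": 1},
  {"x": -6,"y": 5,"z": 10,"spin": 0,"claw": 1},
  {"x": -6,"y": 5,"z": 18,"spin": 0,"claw": 1},
  {"x": -6,"y": 5,"z": 24,"spin": 0,"claw": 1},
  {"x": -6,"y": 5,"z": 29,"spin": 0,"claw": 1},
  {"x": -6,"y": 5,"z": 32,"spin": 0,"claw": 1},
  {"x": -6,"y": 5,"z": 32,"spin": 0,"claw": 1},
  {"x": -6,"y": 5,"z": 32,"spin": 0,"claw": 1},
])

```text
t: 22.47
tool_pos: [0.622, -0.118, 0.0405]
tcp_rot: [-2.123, -2.315, 0.0]
ft_force: [0.3, 0.2, -1.7]
opening: 0.0274
grip_force: 40.4
```

Run:
```python
from h import *
where()
```

```text
track s -127.6 x 1.0 zg 59.2 th-yaw -0.44 t 22.5 F [ 0.3  0.2 -1.7] open 27.4 grip 40.4
```

Call:
send_rows([
  {"x": 0,"y": -1,"z": 1,"spin": 0,"claw": 1},
  {"x": 0,"y": -1,"z": 2,"spin": 0,"claw": 1},
  {"x": 0,"y": -1,"z": 2.5,"spin": 0,"claw": 1},
  {"x": 0,"y": -1,"z": 2.5,"spin": 0,"claw": 1},
  {"x": 0,"y": -1,"z": 2.5,"spin": 0,"claw": 1},
])

```text
t: 22.88
tool_pos: [0.6213, -0.1184, 0.0389]
tcp_rot: [2.123, 2.315, 0.0]
ft_force: [-1.7, -0.8, 4.6]
opening: 0.0274
grip_force: 41.1
```

Run:
```python
from h import *
where()
```

```text
track s -127.9 x 0.3 zg 57.6 th-yaw -0.44 t 22.9 F [-1.7 -0.8  4.6] open 27.4 grip 41.1
```

Call:
send_rows([
  {"x": 8,"y": 0,"z": 0,"spin": 0,"claw": 1},
  {"x": 16,"y": 0,"z": 0,"spin": 0,"claw": 1},
  {"x": 24,"y": 0,"z": 0,"spin": 0,"claw": 1},
  {"x": 32,"y": 0,"z": 0,"spin": 0,"claw": 1},
  {"x": 40,"y": 0,"z": 0,"spin": 0,"claw": 1},
  {"x": 48,"y": -0.5,"z": 0,"spin": 0,"claw": 1},
  {"x": 56,"y": -0.5,"z": 0,"spin": 0,"claw": 1},
  {"x": 64,"y": -1,"z": 0,"spin": 0,"claw": 1},
  {"x": 76,"y": -1,"z": 0,"spin": 0,"claw": 1},
  {"x": 88,"y": -1,"z": 0,"spin": 0,"claw": 1},
])

```text
t: 23.72
tool_pos: [0.6134, -0.0301, 0.0389]
tcp_rot: [2.122, 2.314, 0.001]
ft_force: [1.3, -3.1, 4.8]
opening: 0.0272
grip_force: 41.3
```

Run:
```python
from h import *
where()
```

```text
track s -39.2 x 0.7 zg 57.6 th-yaw -0.42 t 23.7 F [ 1.3 -3.1  4.8] open 27.2 grip 41.3
```

Call:
send_rows([
  {"x": 12,"y": 0,"z": 0,"spin": 0,"claw": 1},
  {"x": 24,"y": -0.5,"z": 0,"spin": 0,"claw": 1},
  {"x": 36,"y": -0.5,"z": 0,"spin": 0,"claw": 1},
  {"x": 48,"y": -0.5,"z": 0,"spin": 0,"claw": 1},
  {"x": 60,"y": -1,"z": 0,"spin": 0,"claw": 1},
  {"x": 72,"y": -1,"z": 0,"spin": 0,"claw": 1},
  {"x": 84,"y": -1.5,"z": 0,"spin": 0,"claw": 1},
  {"x": 92,"y": -1.5,"z": 0,"spin": 0,"claw": 1},
  {"x": 98,"y": -1.5,"z": 0,"spin": 0,"claw": 1},
  {"x": 102,"y": -1.5,"z": 0,"spin": 0,"claw": 1},
])

```text
t: 24.55
tool_pos: [0.6025, 0.0719, 0.0389]
tcp_rot: [2.121, 2.316, 0.001]
ft_force: [1.6, -3.4, 5.1]
opening: 0.0272
grip_force: 41.3
```

Run:
```python
from h import *
where()
```

```text
track s 63.3 x -0.5 zg 57.6 th-yaw -0.36 t 24.6 F [ 1.6 -3.4  5.1] open 27.2 grip 41.3
```

Call:
send_rows([
  {"x": 3,"y": 0,"z": 0,"spin": 0,"claw": 1},
  {"x": 6,"y": 0,"z": 0,"spin": 0,"claw": 1},
  {"x": 8,"y": 0,"z": 0,"spin": 0,"claw": 1},
  {"x": 10,"y": 0,"z": 0,"spin": 0,"claw": 1},
  {"x": 12,"y": 0,"z": 0,"spin": 0,"claw": 1},
  {"x": 13,"y": 0,"z": 0,"spin": 0,"claw": 1},
  {"x": 14,"y": 0,"z": 0,"spin": 0,"claw": 1},
  {"x": 15,"y": 0,"z": 0,"spin": 0,"claw": 1},
])

```text
t: 25.22
tool_pos: [0.6014, 0.0861, 0.0389]
tcp_rot: [2.121, 2.315, 0.001]
ft_force: [0.8, -2.1, 3.9]
opening: 0.0273
grip_force: 41.1
```

Run:
```python
from h import *
where()
```

```text
track s 77.6 x -0.3 zg 57.6 th-yaw -0.39 t 25.2 F [ 0.8 -2.1  3.9] open 27.3 grip 41.1
```

Call:
send_rows([
  {"x": 1,"y": 0,"z": 0,"spin": 0,"claw": 1},
  {"x": 2,"y": 0,"z": 0,"spin": 0,"claw": 1},
  {"x": 3,"y": 0,"z": 0,"spin": 0,"claw": 1},
  {"x": 4,"y": 0,"z": 0,"spin": 0,"claw": 1},
  {"x": 5,"y": 0,"z": 0,"spin": 0,"claw": 1},
  {"x": 6,"y": 0,"z": 0,"spin": 0,"claw": 1},
])

```text
t: 25.72
tool_pos: [0.6014, 0.0882, 0.0395]
tcp_rot: [2.116, 2.314, -0.005]
ft_force: [0.5, -22.9, 12.9]
opening: 0.027
grip_force: 42.3
```

Run:
```python
from h import *
where()
```

```text
track s 79.7 x -0.1 zg 58.2 th-yaw -0.27 t 25.7 F [  0.5 -22.9  12.9] open 27.0 grip 42.3
```

Contact at s≈80, which matches the second plate touching the first. Press a bit more, ease off, release.

Call:
send_rows([
  {"x": 2,"y": 0,"z": 0,"spin": 0,"claw": 1},
  {"x": 2,"y": 0,"z": 0,"spin": 0,"claw": 1},
  {"x": -1,"y": 0,"z": -1,"spin": 0,"claw": 1},
  {"x": -1,"y": 0,"z": -1,"spin": 0,"claw": -0.2},
  {"x": -1,"y": 0,"z": -1,"spin": 0,"claw": -0.2},
  {"x": -1,"y": 0,"z": -1,"spin": 0,"claw": -0.2},
  {"x": -1,"y": 0,"z": -1,"spin": 0,"claw": -0.2},
  {"x": -1,"y": 0,"z": -20,"spin": 0,"claw": -0.2},
  {"x": -1,"y": 0,"z": -55,"spin": 0,"claw": -0.2},
  {"x": -1,"y": 0,"z": -95,"spin": 0,"claw": -0.2},
])

```text
t: 26.55
tool_pos: [0.598, 0.0913, 0.1318]
tcp_rot: [-2.119, -2.312, 0.006]
ft_force: [0.7, 0.7, -0.3]
opening: 0.0514
grip_force: 0.0
```

Run:
```python
from h import *
where();go(trk(-243.5,0),225,95)
im=eyes.snapshot("top"); cv2.imwrite('pics/row_t.png',im[:,:,::-1])
im=eyes.snapshot("scene"); cv2.imwrite('pics/row.png',cv2.resize(im[170:290,270:400],None,fx=5,fy=5,interpolation=cv2.INTER_CUBIC)[:,:,::-1])
```

```text
track s 83.1 x -3.2 zg 150.5 th-yaw -0.42 t 26.6 F [ 0.7  0.7 -0.3] open 51.4 grip 0.0
shift [-326.5    5.1  -74.8] spin -0.0 | t 26.6 theta 94.98 tcp [598.   91.3 131.8] open 51.4
```

View pics/row.png

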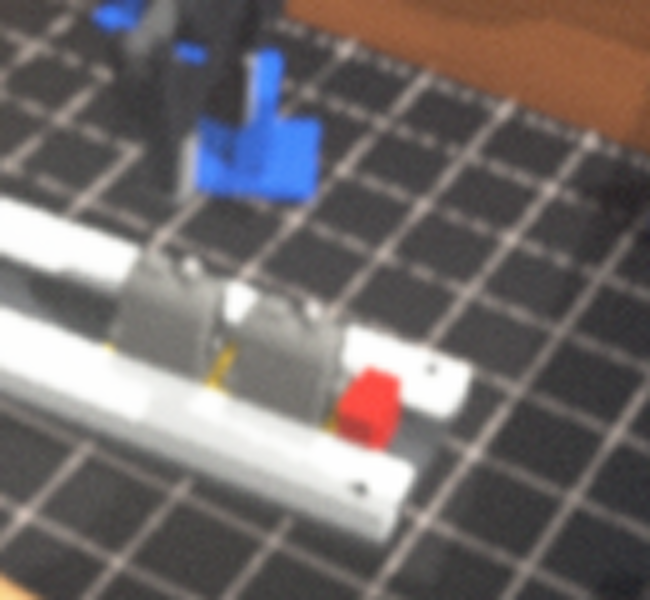

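The row is closed: plates touch each other at crop (220,370) and the red stop at (335,425). Now the lever.

Call:
send_rows([
  {"x": -20,"y": 0,"z": -25,"spin": 0,"claw": -0.2},
  {"x": -55,"y": 2,"z": -45,"spin": 0,"claw": -0.2},
  {"x": -90,"y": 3,"z": -65,"spin": 0,"claw": -0.2},
  {"x": -127,"y": 4,"z": -75,"spin": 0,"claw": -0.2},
  {"x": -165,"y": 4,"z": -75,"spin": 0,"claw": -0.2},
  {"x": -203,"y": 4,"z": -75,"spin": 0,"claw": -0.2},
  {"x": -241,"y": 4,"z": -75,"spin": 0,"claw": -0.2},
  {"x": -279,"y": 4,"z": -75,"spin": 0,"claw": -0.2},
  {"x": -315,"y": 4,"z": -75,"spin": 0,"claw": -0.2},
  {"x": -326,"y": 4,"z": -75,"spin": 0,"claw": -0.2},
])

```text
t: 27.48
tool_pos: [0.6328, -0.2387, 0.2073]
tcp_rot: [2.126, 2.311, -0.002]
ft_force: [0.1, 0.1, -0.9]
opening: 0.0511
grip_force: 0.0
```

Run:
```python
from h import *
eyes.snapshot("scene")
where();go(trk(-243.5,0),137,95.2)
```

```text
track s -248.6 x 0.4 zg 225.9 th-yaw -0.65 t 27.5 F [ 1.7 -2.2  0.7] open 50.8 grip 0.0
shift [ 5.3 -0.5 88.9] spin -0.4 | t 27.5 theta 94.75 tcp [ 632.8 -238.6  207.2] open 50.8
```

Call:
send_rows([
  {"x": 3,"y": 0,"z": 20,"spin": 0,"claw": -0.2},
  {"x": 4,"y": 0,"z": 45,"spin": 0,"claw": -0.2},
  {"x": 4,"y": 0,"z": 70,"spin": 0,"claw": -0.2},
  {"x": 4,"y": 0,"z": 88,"spin": 0,"claw": -0.2},
  {"x": 4,"y": 0,"z": 88,"spin": 0,"claw": -0.2},
  {"x": 4,"y": 0,"z": 88,"spin": 0,"claw": 1},
  {"x": 4,"y": 0,"z": 88,"spin": 0,"claw": 1},
  {"x": 4,"y": 0,"z": 88,"spin": 0,"claw": 1},
  {"x": 4,"y": 0,"z": 88,"spin": 0,"claw": 1},
  {"x": 4,"y": 0,"z": 88,"spin": 0,"claw": 1},
], squeeze=30)

```text
t: 28.37
tool_pos: [0.6317, -0.2298, 0.1219]
tcp_rot: [-2.123, -2.316, 0.001]
ft_force: [-5.4, -0.1, 4.6]
opening: 0.016
grip_force: 30.4
```

Run:
```python
from h import *
where()
o,R,t=pose()
# arc from current commanded point back down to shut, hinge s=-205 (measured grips: s -112.3 z~50 shut, -244.7 z 137 open)
d=(o["tool_pos"][:2]*1e3-O); a=np.radians(YAW); s=-d[0]*np.sin(a)+d[1]*np.cos(a); z=o["tool_pos"][2]*1e3+18.7
hs=-206; r=np.hypot(s-hs,z-48); a0=np.arctan2(z-48,s-hs); print("r",r,"ang",a0)
for b in np.linspace(a0,0,16)[1:]: print(round(hs+r*np.cos(b)-s),round(z-48-r*np.sin(b)))
```

```text
track s -239.8 x 0.1 zg 140.6 th-yaw -0.41 t 28.4 F [-5.4 -0.1  4.6] open 16.0 grip 30.4
r 98.55373320270964 ang 1.9209054916084964
12 -4
25 -6
37 -6
50 -5
62 -2
74 3
85 8
95 16
105 24
113 34
120 44
125 56
129 68
132 80
132 93
```

Call:
send_rows([
  {"x": 6,"y": 0,"z": -2,"spin": 0,"claw": 1},
  {"x": 12,"y": 0,"z": -4,"spin": 0,"claw": 1},
  {"x": 25,"y": 0,"z": -6,"spin": 0,"claw": 1},
  {"x": 37,"y": 0,"z": -6,"spin": 0,"claw": 1},
  {"x": 50,"y": 0,"z": -5,"spin": 0,"claw": 1},
  {"x": 62,"y": -0.5,"z": -2,"spin": 0,"claw": 1},
  {"x": 74,"y": -0.5,"z": 3,"spin": 0,"claw": 1},
  {"x": 85,"y": -0.5,"z": 8,"spin": 0,"claw": 1},
  {"x": 95,"y": -1,"z": 16,"spin": 0,"claw": 1},
  {"x": 105,"y": -1,"z": 24,"spin": 0,"claw": 1},
])

```text
t: 29.2
tool_pos: [0.6218, -0.1257, 0.0979]
tcp_rot: [2.121, 2.315, -0.002]
ft_force: [-5.2, -5.0, 2.2]
opening: 0.0157
grip_force: 29.2
```

Call:
send_rows([
  {"x": 8,"y": 0,"z": 10,"spin": 0,"claw": 1},
  {"x": 15,"y": 0,"z": 20,"spin": 0,"claw": 1},
  {"x": 20,"y": 0,"z": 32,"spin": 0,"claw": 1},
  {"x": 24,"y": 0,"z": 44,"spin": 0,"claw": 1},
  {"x": 26,"y": 0,"z": 56,"spin": 0,"claw": 1},
  {"x": 26,"y": 0,"z": 64,"spin": 0,"claw": 1},
  {"x": 26,"y": 0,"z": 69,"spin": 0,"claw": 1},
  {"x": 26,"y": 0,"z": 71,"spin": 0,"claw": 1},
])

```text
t: 29.87
tool_pos: [0.619, -0.0977, 0.0255]
tcp_rot: [-2.121, -2.314, -0.0]
ft_force: [-4.1, 6.1, 4.1]
opening: 0.0152
grip_force: 29.4
```

Run:
```python
from h import *
where()
```

```text
track s -107.0 x -0.1 zg 44.2 th-yaw -0.42 t 29.9 F [-4.1  6.1  4.1] open 15.2 grip 29.4
```

Call:
send_rows([
  {"x": -1,"y": 0,"z": 2,"spin": 0,"claw": 1},
  {"x": -1,"y": 0,"z": 4,"spin": 0,"claw": 1},
  {"x": -1,"y": 0,"z": 5,"spin": 0,"claw": 1},
  {"x": -1,"y": 0,"z": 5,"spin": 0,"claw": 1},
])

```text
t: 30.2
tool_pos: [0.6192, -0.098, 0.0238]
tcp_rot: [-2.121, -2.314, -0.002]
ft_force: [-10.1, 10.3, 24.7]
opening: 0.0155
grip_force: 32.4
```

Run:
```python
from h import *
where()
im=eyes.snapshot("scene"); cv2.imwrite('pics/shut.png',cv2.resize(im[130:260,170:350],None,fx=4,fy=4,interpolation=cv2.INTER_CUBIC)[:,:,::-1])
```

```text
track s -107.3 x 0.1 zg 42.5 th-yaw -0.43 t 30.2 F [-10.1  10.3  24.7] open 15.5 grip 32.4
```

Hard stop felt (25 N). Release and lift clear.

Call:
send_rows([
  {"x": 0,"y": 0,"z": -3,"spin": 0,"claw": -0.2},
  {"x": 0,"y": 0,"z": -3,"spin": 0,"claw": -0.2},
  {"x": 0,"y": 0,"z": -3,"spin": 0,"claw": -0.2},
  {"x": 0,"y": 0,"z": -3,"spin": 0,"claw": -0.2},
  {"x": 0,"y": 0,"z": -3,"spin": 0,"claw": -0.2},
  {"x": 0,"y": 0,"z": -30,"spin": 0,"claw": -0.2},
  {"x": 0,"y": 0,"z": -70,"spin": 0,"claw": -0.2},
  {"x": 0,"y": 0,"z": -110,"spin": 0,"claw": -0.2},
  {"x": 0,"y": 0,"z": -150,"spin": 0,"claw": -0.2},
  {"x": 0,"y": 0,"z": -160,"spin": 0,"claw": -0.2},
])

```text
t: 31.08
tool_pos: [0.6239, -0.1014, 0.1869]
tcp_rot: [2.118, 2.309, 0.007]
ft_force: [0.6, 0.3, 1.2]
opening: 0.0516
grip_force: 0.0
```

Run:
```python
from h import *
where()
im=eyes.snapshot("scene"); 
for a,c,p in blobs(im,"red"): 
    P=ray("scene",p,.05); r=rect(P)
    if 30<r[1].max()<140 and 550<r[0][0]<680: print(a,c,*r)
cv2.imwrite('pics/shut2.png',cv2.resize(im[130:290,180:400],None,fx=3.5,fy=3.5,interpolation=cv2.INTER_CUBIC)[:,:,::-1])
```

```text
track s -111.2 x 4.5 zg 205.6 th-yaw -0.46 t 31.1 F [0.6 0.3 1.2] open 51.6 grip 0.0
252 [225.2 202. ] [ 625.4 -139.7] [ 24.4 129.3] 4.0
132 [343.7 251.2] [607.9 189.5] [41.4 25. ] 8.5
```

View pics/shut2.png

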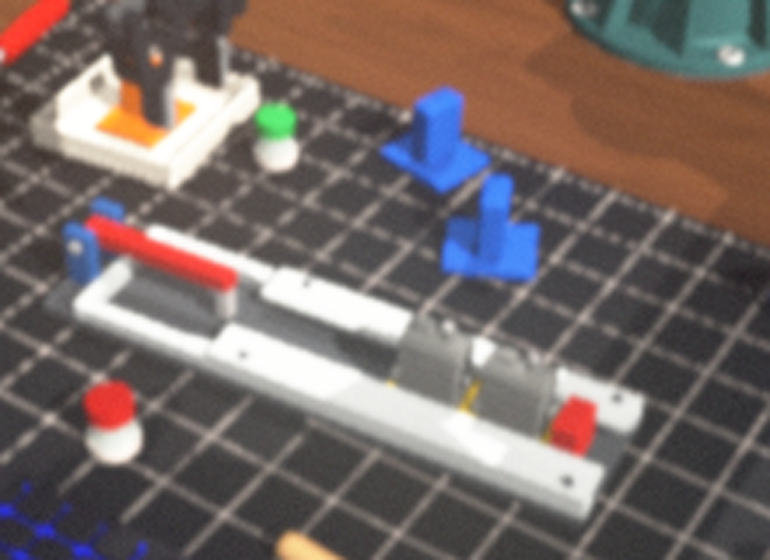

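The lever is flat shut, with its centroid within 0.4 px of the start picture. The plates stand in one row against the stop and the plug is in the tray.

```bash
python3 -c "
from bench import env
print(env.hand_in())"
```

```text
the job is handed in; nothing more can be done
None
```

The job is handed in: lever opened, plug in the tray, both carriers (only two were there) pushed home in one closed row against the red stop, and lever shut behind them. I saw no bystander moved, but no verdict came back.

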